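# Click the batch counter on to its pointer

## Robot

A 6-joint arm with a two-finger parallel gripper is mounted at the origin on the work surface. World frame = base frame: x ahead of the robot, y to its left, z up, the work surface at z = 0. Lengths are in m, angles in rad, forces in N, time in s.
With the tool pointing down it reaches from about 0.25 to 0.725 m from the base axis. Payload 4 kg.
Tool frame: the origin (TCP) lies on the front face of the gripper's body, between the roots of the fingers; the fingertips stand 73 mm ahead of it and the grasp point (between the pads) lies bot.tcp_to_grasp ahead of it (bot.tcp_to_grasp is the distance from the TCP to the grasp point, in m); z points along the fingers, y is the line along which they close (so a half turn about z gives the same grasp; the last joint's range is limited). The gripper opens to 85 mm and grips with 20 to 120 N. Pads are 22 mm wide; open, the fingers measure 114 mm over their backs; the gripper's body (76 mm by 85 mm) begins 54 mm behind the grasp point. The pads swing forward as they close: fully open they stand 13 mm farther back than shut.
Start: joints at [1.215, 0.241, 0.005, 1.335, 0, 1.571], TCP at [0.174, 0.469, 0.304] pointing down, gripper open.
Joint ranges: [-2.72, 2.72], [-1.05, 1.87], [-1.09, 1.28], [-1.99, 2.15], [-1.42, 1.44], [-3.14, 3.14]. Speed limits (rad/s): [2.79, 2.79, 3.14, 3.14, 3.14, 3.14].

## Interface

Orientations are given as a unit quaternion [x, y, z, w].
In Python, from workcell import bot gives the robot as it stands.
- The arm moves only by the shell command python3 -m jog 'ROWS' [OPENING]. ROWS is JSON, one flat list of numbers, 6 for each row, row after row: the shift along the world's x, y, z scaled (see below), then the turn, a rotation vector about the world's x, y, z scaled (see below). In form: [tx, ty, tz, wx, wy, wz, tx, ty, tz, wx, wy, wz, ...]. A call has 1 to 10 rows; each row is the pose to reach, as a shift and turn from the pose commanded when the call began; what a row does not reach only later rows make up. The controller multiplies each number of a shift by 800 mm and each number of a turn by 2 rad. A row lasts 1/12 s, in which the tool goes at most 41.7 mm and 7.16 degrees, less where a joint would pass 70% of its speed; a pose out of reach is approached as far as the arm can. A call with a number of a shift or a turn outside -1 to 1 is refused whole. A call with a gripper value outside its range is refused whole. OPENING is the opening, from -1 (shut) to 1 (fully open), set as the call begins (- or left out, the last holds). The fingers move at their own pace and stop on an object; the grip force is fixed at half the most. Time passes only in rows, so rows that repeat a pose let the fingers close. It gives the time, the measured TCP pose, the force, the opening and the grip force at its end, in the units of the state.
- bot.get_obs(): the state, without advancing time (a new reading comes with each control period).
- bot.camera(name): name is "scene" or "top" or "wrist"; returns (picture, depth): 400x640x3 uint8, red, green, blue; 400x640 float32, m along the optical axis (not along the pixel's ray), 0 where there is no reading.
- bot.calibration(name): a dict with "intrinsics" (3x3 intrinsics, pixels), "pose" (4x4, takes a point from camera to world coordinates). Camera axes: x right, y up, looking along -z (the intrinsics and any distortion apply to the point x, -y, -z); pixel columns grow to the right and rows downward; lengths in m; the calibration is good to about 2 mm. A picture is of the moment at which its call begins: read the wrist's pose just before it. calibration takes no time and is no camera call; for the wrist camera it gives the pose at the moment of the call.
- bot.job_done(): hands the job in; it is judged then, once.
Trained networks look in the newest picture that a camera, given by its name, has taken for a name from the list of things; names that differ only in an ending like _2 or _b are one class to them, and where a whole thing is asked for, a point or a joint stands for the part that bears it (a point fixed in the world has none). Each returns a list of dicts, best first, with "confidence" (0 to 1); they miss things now and then, are a little off and sometimes report something else, mostly with a low value. They report only what shows in the picture. A call takes as long as a camera call. They do not tell look-alikes from the thing itself.
- bot.find_in(label, camera): "at" ([x, y, z] in m, in the coordinates of the camera as it stood for that picture, good to about 4 mm: the middle of the surface that is visible of it).
- bot.tip_of(label, camera): "at" ([x, y, z] in m, in the coordinates of the camera as it stood for that picture, good to about 4 mm: a listed point, or the origin of a listed thing).
The state is a dict: "clock": time; "joint_pos": joint angles; "joint_vel": joint speeds; "tau": joint torques, N m; "eef_pos": TCP position; "tool_rot": TCP orientation; "ft_force": force on the tool from outside, world axes, zero at the start; "ft_torque": the same for the moment, N m; "grip_width": finger opening in m; "grasp_force": force on a finger pad.
Only numpy, scipy, OpenCV 4.12 (cv2) and the standard library are available. Lean on these libraries where they do the work, as an engineer would, in place of code of your own. Each camera call takes 0.05 s, during which the arm holds its last target. There are 200 camera calls.

## Task

With the tip of a finger, flick the batch counter's thumbwheel clockwise (seen from above) by its edge, one click to each flick, taking the finger off and letting the wheel come to rest after every click, until its raised bar points straight at the counter's fixed pointer. Never go past the pointer, pick nothing up, and leave the bowl, the custard cup, the hook case and the spoons where they stand.

Things in the scene. Friction and masses are not known exactly. Their poses are not given: they have to be found in the camera images.
- counter: batch counter, screwed to the shelf. Flat grey painted housing, x from -62 to +74 mm, y +-65 mm, 20 mm high; at its back a block 26 (x) by 60 (y) mm, 46 mm high, centred at x = +88 mm, carries the fixed pointer. Origin: on the shelf under the wheel's upright axis; z up, x from the axis towards the pointer.
- hub (a point): centre of the thumbwheel's upper face, on its axis, 44 mm above the shelf. The white wheel lies flat (underside 24 mm above the shelf, 4 mm over the housing): hub of 30 mm radius, 8 equal radial ribs 45 degrees apart, 6 mm thick, 20 mm high, reaching 56 mm from the axis, with open gaps between them for a fingertip. It cannot be lifted.
- tally_wheel (a joint): turn of the wheel, rad, growing clockwise from above; starts at click 0 or 0.785. A spring detent holds it at multiples of 0.785 (45 degrees); pushed on 30 degrees or more it snaps home by itself; up to 6 N on a rib. At rest ribs stand at multiples of 45 degrees from the counter's x, gaps half way. Bar points to counter's -x at 0, +y at 1.571, straight at the pointer at 3.142. Stop at -0.35.
- bar_tip (a point): outer end of the raised bar: dark steel, 50 mm long, 8 wide, 5 high, lying along one rib on the wheel's upper face from near the axis outwards. The point is on the bar's centreline, 54 mm from the axis and 49 mm above the shelf; it turns with the wheel.
- pointer_tip (a point): inner tip of the fixed pointer, a dark steel bar 8 mm wide and 30 mm long on the counter's rear block, 65 mm from the wheel's axis along the counter's x, 52 mm above the shelf (its top).
- bowl: copper-toned steel bowl, loose, rim radius 85 mm, 85 mm high; origin under its centre.
- custard_cup: glass custard cup, loose, rim radius 42 mm, 55 mm high; origin under its centre.
- hook_case: white plastic dough hook case, loose, 75 mm (x) by 170 mm (y), 45 mm high; origin under its centre.
- spoon_set: set of three white ceramic measuring spoons joined by a bar, loose, about 130 mm (x) by 110 mm (y), 16 mm high; origin on the shelf near its middle.
Not all that is in view belongs to the job. What is meant by the counter is not purple, and is the larger of those in its own colour.

How it is judged:
By the outcome, as a careful person would: the job done as asked, in the order asked, and still so for the second after the job is handed in, with the robot touching nothing.
It also fails if it takes over 58 s, if anything falls off the work surface, if the arm or the gripper's body presses on something with over 40 N, if the wrist force passes 120 N, or if a joint passes its speed limit or range.

## Working session

There is one attempt and no reset: what is moved stays moved. The work goes in short steps, Python scripts to look and compute and a shell command to move; the robot and the scene stay as the last step left them, time stands still between calls to the robot, and variables do not carry over. Pictures are saved under pics/ and viewed, at most 10 in all, crops included, and the job is handed in when it is done.

```bash
mkdir -p pics; cat > h.py <<'E'
import numpy as np, cv2
from workcell import bot
def w(p,cal): return (cal["pose"]@np.r_[p,1])[:3]
E
python3 - <<'E'
from h import *
for c in ["scene","top"]:
    cal=bot.calibration(c); im,d=bot.camera(c); cv2.imwrite(f"pics/{c}.png",im[:,:,::-1])
    for l in ["counter","hub","bar_tip","pointer_tip","bowl","custard_cup","hook_case","spoon_set"]:
        for r in bot.tip_of(l,c)[:4]: 
            p=np.array(r["at"]); K=cal["intrinsics"]; u=K@np.array([p[0],-p[1],-p[2]]); print(c,l,round(r["confidence"],2),w(p,cal).round(3),(u[:2]/u[2]).round())
o=bot.get_obs(); print(o["clock"],o["tool_rot"],o["grip_width"],bot.tcp_to_grasp)
E
```

```text
scene counter 0.86 [0.33  0.188 0.002] [358. 151.]
scene counter 0.68 [ 0.543 -0.153 -0.   ] [269. 219.]
scene counter 0.56 [0.536 0.022 0.004] [327. 205.]
scene hub 0.98 [0.334 0.189 0.044] [359. 142.]
scene hub 0.82 [ 0.542 -0.157  0.028] [267. 213.]
scene hub 0.7 [0.534 0.028 0.047] [329. 194.]
scene bar_tip 0.83 [0.501 0.069 0.051] [340. 183.]
scene bar_tip 0.76 [ 0.506 -0.16   0.036] [264. 201.]
scene bar_tip 0.73 [0.28  0.196 0.048] [357. 130.]
scene pointer_tip 0.87 [0.6   0.018 0.052] [332. 211.]
scene pointer_tip 0.86 [ 0.588 -0.153  0.038] [271. 223.]
scene pointer_tip 0.73 [0.399 0.183 0.051] [365. 154.]
scene bowl 0.61 [0.536 0.026 0.046] [329. 195.]
scene bowl 0.6 [ 0.583  0.373 -0.001] [441. 196.]
scene custard_cup 0.86 [ 0.416 -0.284  0.001] [219. 194.]
scene hook_case 0.83 [ 0.802 -0.024  0.001] [338. 289.]
scene spoon_set 0.71 [ 0.667 -0.344  0.006] [203. 269.]
scene spoon_set 0.48 [ 0.413 -0.285  0.002] [219. 193.]
top counter 0.9 [0.537 0.024 0.003] [297. 219.]
top counter 0.73 [ 0.336  0.191 -0.003] [231. 294.]
top counter 0.62 [ 0.543 -0.154 -0.001] [364. 220.]
top hub 0.81 [ 0.544 -0.151  0.025] [364. 218.]
top hub 0.74 [0.537 0.026 0.045] [297. 217.]
top hub 0.55 [0.335 0.193 0.044] [227. 295.]
top bar_tip 0.83 [0.499 0.068 0.048] [280. 231.]
top bar_tip 0.62 [ 0.506 -0.156  0.034] [366. 232.]
top pointer_tip 0.84 [0.398 0.185 0.054] [231. 270.]
top pointer_tip 0.63 [ 0.591 -0.15   0.033] [365. 200.]
top pointer_tip 0.61 [0.597 0.023 0.052] [299. 194.]
top bowl 0.93 [0.585 0.375 0.001] [166. 197.]
top custard_cup 0.63 [ 0.415 -0.281 -0.002] [411. 269.]
top hook_case 0.93 [ 0.802 -0.02  -0.   ] [317. 125.]
top spoon_set 0.78 [ 0.67  -0.345 -0.003] [434. 176.]
0.9 [1.76959949e-01 9.84218053e-01 1.90620405e-05 1.12553907e-05] 0.08523581190727912 0.0539
```

View pics/top.png

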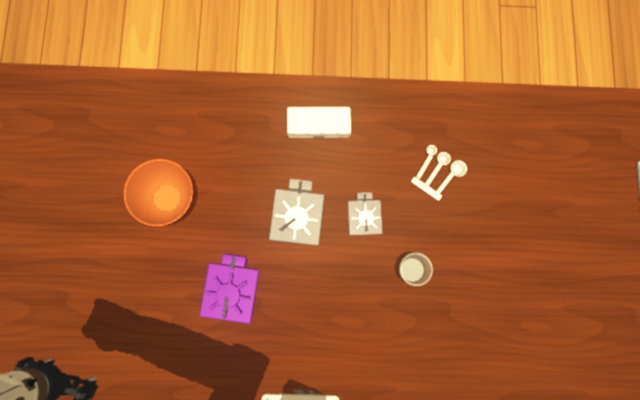

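View pics/scene.png

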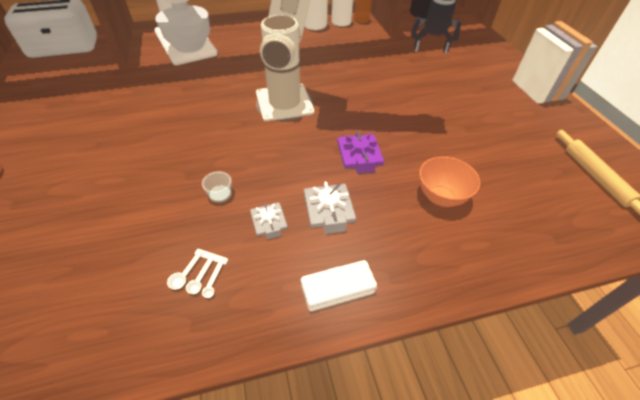

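Candidates in the top view are the purple counter at (231,293), the small grey one at (364,218) and the large grey one at (297,217). The large grey one matches the description. The bar appears to be at click 1, so I'll check that in a crop and fit the yaw.

```bash
python3 - <<'E'
from h import *
c="top";cal=bot.calibration(c); im,d=bot.camera(c)
cv2.imwrite("pics/crop.png",cv2.resize(im[170:260,250:400,::-1],None,fx=5,fy=5,interpolation=cv2.INTER_CUBIC))
K=cal["intrinsics"];v,u=np.mgrid[:400,:640]
P=np.stack([(u-K[0,2])/K[0,0]*d,-(v-K[1,2])/K[1,1]*d,-d,np.ones_like(d)],-1)@cal["pose"].T
X=P[...,:3]; near=np.hypot(X[...,0]-.54,X[...,1]-.023)<.12
m=near&(X[...,2]>.010)&(X[...,2]<.08)
hb=near&(abs(X[...,2]-.02)<.007)
print(cal.keys(),m.sum(),hb.sum())
r=cv2.minAreaRect((X[hb][:,:2]*1000).astype(np.float32));print(r, cv2.boxPoints(r))
r=cv2.minAreaRect((X[m][:,:2]*1000).astype(np.float32));print(r)
E
```

```text
dict_keys(['intrinsics', 'pose']) 2793 1860
((542.6388549804688, 26.45071792602539), (129.7993927001953, 138.46746826171875), 85.35943603515625) [[468.3814   -32.6349  ]
 [606.39496  -43.837555]
 [616.8963    85.53633 ]
 [478.88275   96.73899 ]]
((555.3427124023438, 25.419536590576172), (129.7993927001953, 163.99671936035156), 85.35943603515625)
```

View pics/crop.png

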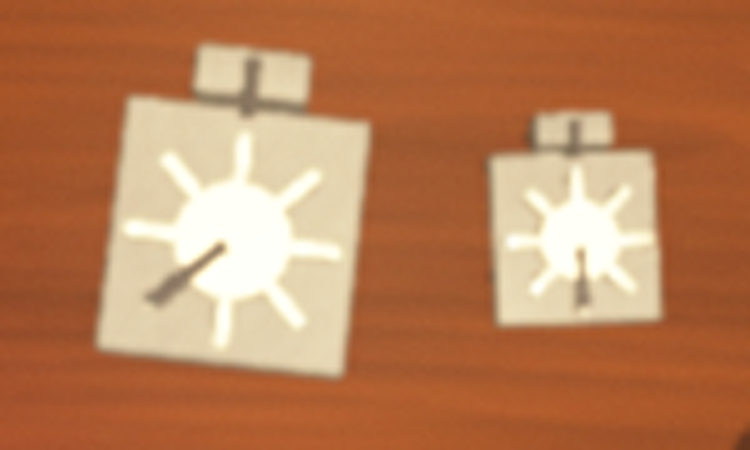

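The crop shows the large grey counter with its hub at crop (235,240) and its bar pointing lower left to (155,297). That is click 1, so three flicks remain. The pointer is at the top, at (252,80). The axis is at about (0.536, 0.0265) with yaw -4.6°. Next I'll move above it with the gripper open. One finger will enter the gap on the robot's side.

```bash
python3 -m jog '[0.4,-0.509,-0.13,0,0,0.1375, 0.4,-0.509,-0.13,0,0,0.1375, 0.4,-0.509,-0.13,0,0,0.1375, 0.4,-0.509,-0.13,0,0,0.1375, 0.4,-0.509,-0.13,0,0,0.1375, 0.4,-0.509,-0.13,0,0,0.1375, 0.4,-0.509,-0.13,0,0,0.1375, 0.4,-0.509,-0.13,0,0,0.1375, 0.4,-0.509,-0.13,0,0,0.1375, 0.4,-0.509,-0.13,0,0,0.1375]' 1
```

```text
clock: 1.78
eef_pos: [0.4234, 0.1511, 0.2232]
tool_rot: [0.04, 0.999, 0.0, 0.0]
ft_force: [0.4, 0.7, 0.9]
grip_width: 0.0853
grasp_force: 0.0
```

```bash
python3 -m jog '[0.087,-0.111,-0.029,0,0,0, 0.087,-0.111,-0.029,0,0,0, 0.087,-0.111,-0.029,0,0,0, 0.087,-0.111,-0.029,0,0,0, 0.087,-0.111,-0.029,0,0,0, 0.087,-0.111,-0.029,0,0,0]'
python3 - <<'E'
from h import *
o=bot.get_obs();print(o["eef_pos"],o["tool_rot"])
cal=bot.calibration("wrist");im,d=bot.camera("wrist");cv2.imwrite("pics/w1.png",im[:,:,::-1])
for l in ["hub","bar_tip","pointer_tip"]:
    for r in bot.tip_of(l,"wrist"): print(l,round(r["confidence"],2),w(r["at"],cal).round(4))
K=cal["intrinsics"];v,u=np.mgrid[:400,:640]
P=np.stack([(u-K[0,2])/K[0,0]*d,-(v-K[1,2])/K[1,1]*d,-d,np.ones_like(d)],-1)@cal["pose"].T
X=P[...,:3]; np.save("X.npy",X)
f=(d>0)&(X[...,2]>.07)
from scipy import ndimage
lab,n=ndimage.label(f)
for i in range(1,n+1):
    s=lab==i
    if s.sum()>100: print(i,s.sum(),np.c_[X[s].min(0),X[s].max(0)].round(4).tolist(), np.argwhere(s).min(0),np.argwhere(s).max(0))
E
```

```text
clock: 2.28
eef_pos: [0.4916, 0.0643, 0.1999]
tool_rot: [0.041, 0.999, 0.0, -0.001]
ft_force: [0.3, -0.8, 0.3]
grip_width: 0.0856
grasp_force: 0.0
[0.49158278 0.06425841 0.19994176] [ 4.05964938e-02  9.99175485e-01  1.58077332e-04 -5.00454612e-04]
hub 0.9 [0.5392 0.028  0.0415]
hub 0.69 [ 0.5475 -0.1496  0.0265]
bar_tip 0.77 [0.5002 0.0692 0.0443]
bar_tip 0.77 [ 0.5113 -0.1558  0.0282]
bar_tip 0.57 [0.5382 0.0258 0.0017]
pointer_tip 0.97 [ 0.5888 -0.1562  0.0373]
pointer_tip 0.95 [0.3976 0.1844 0.0543]
pointer_tip 0.74 [0.6049 0.0211 0.0551]
1 45481 [[0.4694, 0.5095], [-0.0092, 0.1404], [0.1382, 0.224]] [250   9] [399 639]
4 254 [[0.5741, 0.6233], [0.2898, 0.3019], [0.07, 0.0776]] [297 633] [349 639]
```

View pics/w1.png

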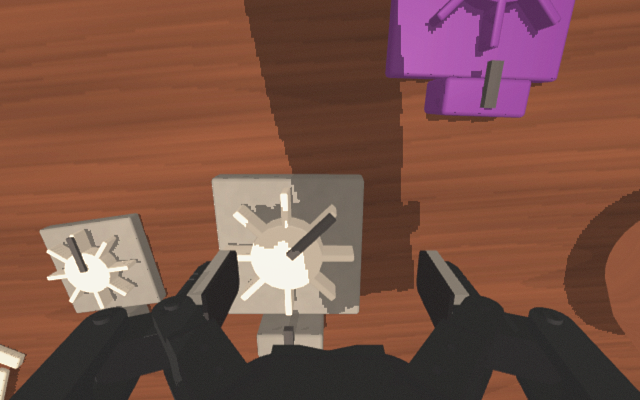

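The wrist view shows the large counter with its hub at (290,250) and the fingertips at (215,285) and (440,285). The bar is still at click 1. I'll measure the left fingertip and refine the counter's position from this depth picture.

```bash
python3 - <<'E'
from h import *
X=np.load("X.npy");v,u=np.mgrid[:400,:640]
a=np.radians(-4.64);R=np.array([[np.cos(a),np.sin(a)],[-np.sin(a),np.cos(a)]])
o=np.array([.536,.0265])
C=X.copy();C[...,:2]=(X[...,:2]-o)@R.T
tc=R@(np.array([.4916,.0643])-o);print("tcp in counter",tc)
for zt in (.142,.148,.160):
  for s in (-1,1):
    m=(X[...,2]>.13)&(X[...,2]<zt)&(s*(u-320)>0)
    if m.sum(): print(zt,s,m.sum(),np.c_[C[m].min(0),C[m].max(0)].round(4).tolist())
for z,n,t in ((.02,"housing",.006),(.044,"wheel",.004)):
    m=(abs(X[...,2]-z)<t)&(np.hypot(C[...,0],C[...,1])<(.13 if n=="housing" else .062))
    r=cv2.minAreaRect((X[m][:,:2]*1000).astype(np.float32));print(n,m.sum(),r,np.percentile(C[m],[1,50,99],axis=0).round(4).tolist())
E
```

```text
tcp in counter [-0.04731231  0.03408439]
0.142 -1 83 [[-0.0579, -0.0365], [-0.0153, -0.0081], [0.1382, 0.142]]
0.142 1 92 [[-0.0579, -0.0362], [0.0764, 0.0833], [0.1384, 0.142]]
0.148 -1 380 [[-0.0589, -0.0359], [-0.0208, -0.0079], [0.1382, 0.1479]]
0.148 1 379 [[-0.0589, -0.0361], [0.0763, 0.0895], [0.1384, 0.148]]
0.16 -1 1211 [[-0.059, -0.0356], [-0.0224, -0.0079], [0.1382, 0.16]]
0.16 1 1206 [[-0.0591, -0.0355], [0.0762, 0.0907], [0.1384, 0.16]]
housing 12216 ((553.8223266601562, 24.933330535888672), (130.1317901611328, 159.8882293701172), 85.34272003173828) [[-0.0613, -0.0623, 0.0155], [-0.0172, 0.0098, 0.0183], [0.0758, 0.0638, 0.0251]]
wheel 5321 ((537.1254272460938, 33.76102066040039), (95.96332550048828, 112.23352813720703), 85.67753601074219) [[-0.0507, -0.038, 0.0403], [-0.0019, 0.0008, 0.0423], [0.0481, 0.0495, 0.0478]]
```

```bash
python3 -m jog '[0,0,-0.05,0,0,0, 0,0,-0.1,0,0,0, 0,0,-0.11,0,0,0, 0,0,-0.11,0,0,0, 0,0,-0.11,0,0,0]'
```

```text
clock: 2.9
eef_pos: [0.492, 0.0647, 0.1128]
tool_rot: [0.04, 0.999, -0.0, -0.0]
ft_force: [0.5, -0.4, -0.2]
grip_width: 0.0853
grasp_force: 0.0
```

```bash
python3 -m jog '[0.001,-0.0032,0,0,0,0, 0.001,-0.0032,-0.013,0,0,0, 0.001,-0.0032,-0.026,0,0,0, 0.001,-0.0032,-0.026,0,0,0, 0.001,-0.0032,-0.026,0,0,0]'
```

```text
clock: 3.32
eef_pos: [0.4937, 0.0616, 0.0928]
tool_rot: [0.04, 0.999, 0.0, 0.001]
ft_force: [-0.3, -0.0, 0.7]
grip_width: 0.0854
grasp_force: 0.0
```

```bash
python3 -m jog '[0.0004,0.005,0,0,0,0, 0.0008,0.01,0,0,0,0, 0.0012,0.015,0,0,0,0, 0.0016,0.02,0,0,0,0, 0.002,0.025,0,0,0,0, 0.0024,0.03,0,0,0,0, 0.0028,0.035,0,0,0,0, 0.0031,0.039,0,0,0,0, 0.0034,0.042,0,0,0,0, 0.0034,0.042,0,0,0,0]'
```

```text
clock: 4.15
eef_pos: [0.4954, 0.096, 0.0911]
tool_rot: [0.04, 0.999, 0.0, -0.0]
ft_force: [1.3, -0.1, -0.3]
grip_width: 0.0854
grasp_force: 0.0
```

```bash
python3 -m jog '[0,0,0.03,0,0,0, 0,0,0.06,0,0,0, 0,0,0.06,0,0,0, 0,0,0.06,0,0,0, 0,0,0.06,0,0,0]'
cat > chk.py <<'E'
from h import *
import sys
for c in ("wrist","top"):
    cal=bot.calibration(c);im,d=bot.camera(c)
    if c=="wrist":cv2.imwrite(sys.argv[1],im[:,:,::-1])
    for l in ["hub","bar_tip"]:
        for r in bot.tip_of(l,c):
            p=w(r["at"],cal)
            if np.hypot(*(p[:2]-[.536,.0265]))<.09: 
                b=p[:2]-[.536,.0265]; print(c,l,round(r["confidence"],2),p.round(4),"deg rel counter",round(np.degrees(np.arctan2(b[1],b[0]))+4.64,1))
E
python3 chk.py pics/w2.png
```

```text
clock: 4.57
eef_pos: [0.4952, 0.0951, 0.139]
tool_rot: [0.04, 0.999, 0.0, -0.0]
ft_force: [-0.1, -0.1, -0.7]
grip_width: 0.0855
grasp_force: 0.0
wrist hub 0.63 [0.5398 0.0299 0.0383] deg rel counter 46.5
wrist bar_tip 0.83 [0.5406 0.0822 0.0461] deg rel counter 89.9
top hub 0.73 [0.5345 0.0243 0.0431] deg rel counter -120.3
top bar_tip 0.64 [0.5394 0.0795 0.0501] deg rel counter 91.0
```

View pics/w2.png

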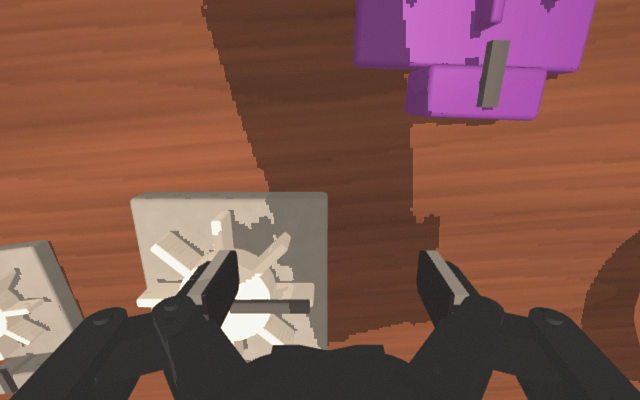

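The bar (tip at (308,306)) now points to counter +y, so it's at click 2. Now the second flick.

```bash
python3 -m jog '[-0.0027,-0.0426,0,0,0,0, -0.0027,-0.0426,0,0,0,0, -0.0027,-0.0426,0,0,0,0, -0.0027,-0.0426,0,0,0,0, -0.0027,-0.0426,-0.03,0,0,0, -0.0027,-0.0426,-0.059,0,0,0, -0.0027,-0.0426,-0.059,0,0,0, -0.0027,-0.0426,-0.059,0,0,0]'
```

```text
clock: 5.53
eef_pos: [0.4922, 0.0615, 0.0911]
tool_rot: [0.04, 0.999, -0.0, -0.002]
ft_force: [-0.7, 0.6, 0.6]
grip_width: 0.0855
grasp_force: 0.0
```

```bash
python3 -m jog '[0.0004,0.005,0,0,0,0, 0.0008,0.01,0,0,0,0, 0.0012,0.015,0,0,0,0, 0.0016,0.02,0,0,0,0, 0.002,0.025,0,0,0,0, 0.0024,0.03,0,0,0,0, 0.0028,0.035,0,0,0,0, 0.0031,0.039,0,0,0,0, 0.0034,0.042,0,0,0,0, 0.0034,0.042,0,0,0,0]'; python3 -m jog '[0,0,0.03,0,0,0, 0,0,0.06,0,0,0, 0,0,0.06,0,0,0, 0,0,0.06,0,0,0, 0,0,0.06,0,0,0]'
python3 chk.py pics/w3.png
```

```text
clock: 6.37
eef_pos: [0.496, 0.0955, 0.092]
tool_rot: [0.04, 0.999, 0.0, -0.0]
ft_force: [0.1, -0.8, 0.4]
grip_width: 0.0856
grasp_force: 0.0
clock: 6.78
eef_pos: [0.4958, 0.0946, 0.1398]
tool_rot: [0.04, 0.999, 0.0, -0.0]
ft_force: [0.0, 0.1, -0.2]
grip_width: 0.0856
grasp_force: 0.0
wrist hub 0.56 [0.5375 0.0313 0.0404] deg rel counter 76.8
wrist bar_tip 0.75 [0.5758 0.0656 0.0475] deg rel counter 49.1
top hub 0.96 [0.5351 0.0254 0.0437] deg rel counter -122.2
top hub 0.35 [0.6009 0.0219 0.0545] deg rel counter 0.6
top bar_tip 0.88 [0.5776 0.0624 0.0462] deg rel counter 45.4
```

The bar is at click 3. Last flick.

```bash
python3 -m jog '[-0.0035,-0.042,0,0,0,0, -0.0035,-0.042,0,0,0,0, -0.0035,-0.042,0,0,0,0, -0.0035,-0.042,0,0,0,0, -0.0035,-0.042,-0.03,0,0,0, -0.0035,-0.042,-0.059,0,0,0, -0.0035,-0.042,-0.059,0,0,0, -0.0035,-0.042,-0.059,0,0,0]'
```

```text
clock: 7.75
eef_pos: [0.4921, 0.0616, 0.0919]
tool_rot: [0.04, 0.999, -0.0, -0.002]
ft_force: [-0.2, 0.3, 0.8]
grip_width: 0.0856
grasp_force: 0.0
```

```bash
python3 -m jog '[0.0004,0.005,0,0,0,0, 0.0008,0.01,0,0,0,0, 0.0012,0.015,0,0,0,0, 0.0016,0.02,0,0,0,0, 0.002,0.025,0,0,0,0, 0.0024,0.03,0,0,0,0, 0.0028,0.035,0,0,0,0, 0.0031,0.039,0,0,0,0, 0.0034,0.042,0,0,0,0, 0.0034,0.042,0,0,0,0]'; python3 -m jog '[0,0,0.03,0,0,0, 0,0,0.06,0,0,0, 0,0,0.1,0,0,0, -0.1,0.05,0.15,0,0,0, -0.15,0.1,0.15,0,0,0, -0.15,0.1,0.15,0,0,0, -0.15,0.1,0.15,0,0,0, -0.15,0.1,0.15,0,0,0, -0.15,0.1,0.15,0,0,0]'
python3 chk.py pics/w4.png
```

```text
clock: 8.58
eef_pos: [0.496, 0.0955, 0.0928]
tool_rot: [0.04, 0.999, 0.0, -0.0]
ft_force: [0.4, -0.8, -0.1]
grip_width: 0.0851
grasp_force: 0.0
clock: 9.33
eef_pos: [0.3753, 0.1754, 0.2134]
tool_rot: [0.039, 0.999, 0.0, 0.001]
ft_force: [-0.1, -0.5, 0.5]
grip_width: 0.0852
grasp_force: 0.0
top hub 0.77 [0.5377 0.0255 0.0419] deg rel counter -26.1
top bar_tip 0.96 [0.5904 0.0206 0.0494] deg rel counter -1.6
top bar_tip 0.64 [0.5947 0.0215 0.053 ] deg rel counter -0.2
```

View pics/w4.png

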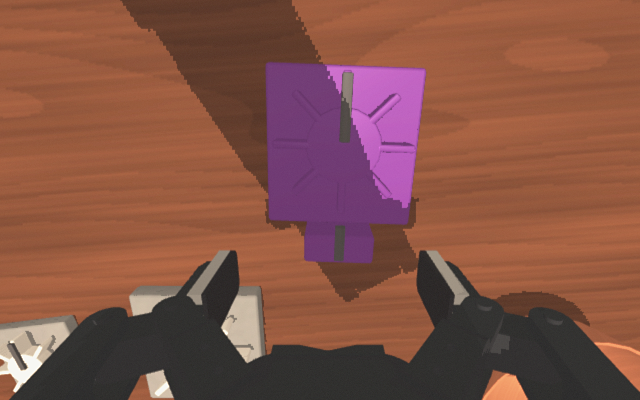

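The wrist view now looks over the purple counter, which hasn't moved, and the large counter is hidden behind the gripper. I'll check the result from the top camera, where both bar readings are within 2° of the pointer.

```bash
python3 - <<'E'
from h import *
im,d=bot.camera("top");cv2.imwrite("pics/end.png",cv2.resize(im[150:330,180:440,::-1],None,fx=3,fy=3,interpolation=cv2.INTER_CUBIC))
E
```

```text
(no output)
```

View pics/end.png

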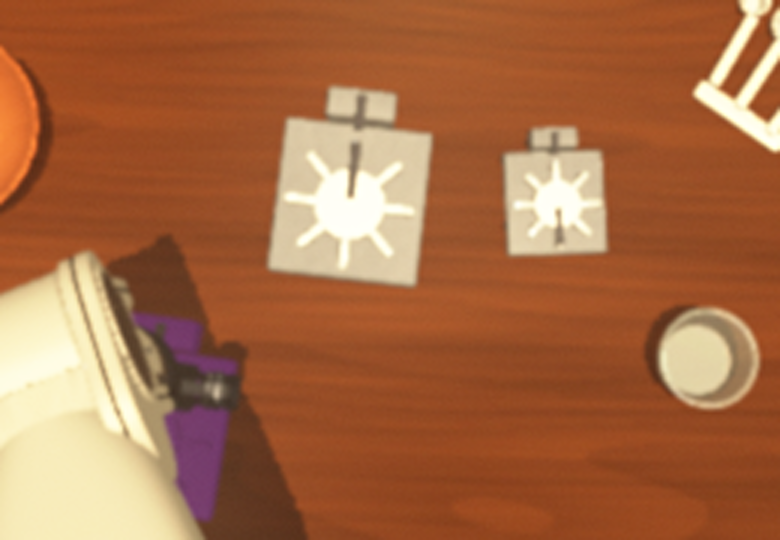

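The bar, from (350,195) to (356,145), lines up with the pointer at (361,110), and nothing else has moved.

```bash
python3 -c "from workcell import bot; print(bot.job_done())"
```

```text
the job is handed in; nothing more can be done
None
```

The job is handed in: three single-click flicks took the large grey counter's bar from click 1 to straight at the pointer (within about 2° in the top camera), and nothing else was seen to move.

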